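Settle a batch of coffee tins on the vibrating table

TASK

Stand all the squat steel tins upright on the deck of the settling table, only then slide its strength slider into line with the brass pointer, and with all that in place press the start button fully down and let it go, so that it runs; leave tins and slider so for ten seconds. Then slide the strength slider back to its zero stop, and when all that is done stand the tins upright on the wooden board. Leave everything else on the counter where it is.

Things in the scene. Friction and masses are not known exactly. Their poses are not given: they have to be found in the camera images.
- settler: White settling table (a low vibrating table for packing), fixed. Origin on the counter under the centre of its deck. The deck is a flat black rubber top, 160 mm (its x) by 280 mm (its y), 35 mm above the counter, centred on the origin, without a rim. Behind the deck (its x from 80 to 158 mm) is the control panel, 280 mm wide, its top 50 mm above the counter. Turned by up to 0.2 rad from start to start.
- strength (a joint): Position of the strength slider in m: 0 (zero stop) to 0.100. It moves along the settling table's +y, and at 0 its grip stands at y = 0 of the settling table. About 2 N moves it; it stays where it is left.
- strength_top (a point): Centre of the top of the strength slider's black grip, 28 mm (settling table's x) by 20 mm (its y) and 40 mm tall, top 104.5 mm above the counter, at x = 117.5 mm of the settling table. It rides on a fixed aluminium track 40 mm wide and 150 mm long whose top is 64 mm above the counter.
- pointer_mark (a point): Small fixed brass pointer on the panel, beside the far side of the slider's track: top of the pointer, at its middle. 6 mm wide along the track, 10 mm tall, top 60 mm above the counter. Axes parallel to the settling table's; the slider is set right when its grip's centre has the same y along the track as this point. Its place along the track varies (slider values 0.040 to 0.090).
- start (a joint): Travel of the start button in m: 0 up, 0.006 fully down. A spring lifts it when it is let go; fully down takes 5 N. It has no lamp or sound; the table is taken to run from the moment it is let go.
- start_top (a point): Centre of the top of the steel start button (28 mm across, in a round black housing 44 mm across and 12 mm high), 68 mm above the counter when up, at x = 117.5, y = -105 mm of the settling table. It is pressed straight down.
- board: Light wooden board lying on the counter, fixed, 280 mm (its x) by 150 mm (its y), 15 mm thick, without a rim. Origin at the centre of its underside.
- tin1_mid (a point): Closed squat round dark steel tin with a flat lid, 60 mm across, 50 mm tall, upright, about 0.18 kg: its centre, 25 mm above its underside; z up. May be absent (two or three of the four tins are there).
- tin2_mid (a point): Closed squat round dark steel tin with a flat lid, 60 mm across, 50 mm tall, upright, about 0.18 kg: its centre, 25 mm above its underside; z up. May be absent (two or three of the four tins are there).
- tin3_mid (a point): Closed squat round dark steel tin with a flat lid, 60 mm across, 50 mm tall, upright, about 0.18 kg: its centre, 25 mm above its underside; z up. May be absent (two or three of the four tins are there).
- tin4_mid (a point): Closed squat round dark steel tin with a flat lid, 60 mm across, 50 mm tall, upright, about 0.18 kg: its centre, 25 mm above its underside; z up. May be absent (two or three of the four tins are there).
- tin1: The same tin 1: centre of its underside.
- tin2: The same tin 2: centre of its underside.
- tin3: The same tin 3: centre of its underside.
- tin4: The same tin 4: centre of its underside.
- jar: Bystander, to be left alone: short amber glass jar with a steel cap, 64 mm wide, 75 mm tall. Origin at the middle of its underside.
- pitcher: Bystander, to be left alone: steel milk pitcher with a handle, 80 mm wide, 95 mm tall. Origin at the middle of its underside.
- cup: Bystander, to be left alone: white mug, 80 mm wide, 70 mm tall. Origin at the middle of its underside.
- bowl: Bystander, to be left alone: white bowl, 110 mm wide, 50 mm tall. Origin at the middle of its underside.
- tamper: Bystander, to be left alone: dark steel tamper, 58 mm wide, 85 mm tall. Origin at the middle of its underside.
- scoop: Bystander, to be left alone: steel measuring spoon, 160 mm long, lying flat. Origin under its middle.
- lid: Bystander, to be left alone: loose aluminium jar lid, a flat disc 74 mm wide and 12 mm thick (not a tin). Origin at the middle of its underside.
Not all that is in view belongs to the job. What is shaped like the tin4 but blue is not meant. What is shaped like the tin3 but blue is not meant.

How it is judged (in metres and radians):
On the way, in this order (a step that is already met when the one before it is completed fails the run):
1. every tin present stands upright on the settling table's deck, its centre at least 20 mm inside the deck's edges (x of tin1_mid in the frame of settler between -0.06 and 0.06 m and y of tin1_mid in the frame of settler between -0.12 and 0.12 m and z of tin1_mid in the frame of settler between 0.054 and 0.066 m and angle between each of tin1_mid, tin2_mid, tin3_mid, tin4_mid's own z axis and vertical below 0.12 rad and x of tin2_mid in the frame of settler between -0.06 and 0.06 m and y of tin2_mid in the frame of settler between -0.12 and 0.12 m and z of tin2_mid in the frame of settler between 0.054 and 0.066 m and x of tin3_mid in the frame of settler between -0.06 and 0.06 m and y of tin3_mid in the frame of settler between -0.12 and 0.12 m and z of tin3_mid in the frame of settler between 0.054 and 0.066 m and x of tin4_mid in the frame of settler between -0.06 and 0.06 m and y of tin4_mid in the frame of settler between -0.12 and 0.12 m and z of tin4_mid in the frame of settler between 0.054 and 0.066 m), for 0.2 s.
2. the strength slider is in line with the brass pointer (within 6 mm), all tins on the deck (all of step 1 and y of strength_top in the frame of pointer_mark between -0.006 and 0.006 m), for 0.3 s.
3. the start button is pressed fully down with the slider at the pointer and all tins on the deck (all of step 2 and value of joint start above 0.005 m), for 0.05 s.
4. the start button is let go and comes up, and the table runs for 9 s with the slider still at the pointer and all tins on the deck (the 9 s begin anew if that is broken and put right) (all of step 2 and value of joint start below 0.001 m), for 9 s.
5. the strength slider is back at zero (within 6 mm) (value of joint strength below 0.006 m), for 0.2 s.
At the end, for the whole second after the job is handed in: Every tin present stands upright and at rest on the wooden board, its centre at least 20 mm inside the board's edges; the strength slider is within 6 mm of its zero stop and the start button is up (x of tin1_mid in the frame of board between -0.12 and 0.12 m and y of tin1_mid in the frame of board between -0.055 and 0.055 m and z of tin1_mid in the frame of board between 0.034 and 0.046 m and angle between each of tin1_mid, tin2_mid, tin3_mid, tin4_mid's own z axis and vertical below 0.12 rad and linear speed of each of tin1, tin2, tin3, tin4 below 0.02 m/s and x of tin2_mid in the frame of board between -0.12 and 0.12 m and y of tin2_mid in the frame of board between -0.055 and 0.055 m and z of tin2_mid in the frame of board between 0.034 and 0.046 m and x of tin3_mid in the frame of board between -0.12 and 0.12 m and y of tin3_mid in the frame of board between -0.055 and 0.055 m and z of tin3_mid in the frame of board between 0.034 and 0.046 m and x of tin4_mid in the frame of board between -0.12 and 0.12 m and y of tin4_mid in the frame of board between -0.055 and 0.055 m and z of tin4_mid in the frame of board between 0.034 and 0.046 m and value of joint strength below 0.006 m and value of joint start below 0.001 m); the robot touches nothing.
It fails at once if the jar, pitcher, cup, bowl, tamper, scoop or lid is moved more than 40 mm (distance of any of jar, pitcher, cup, bowl, tamper, scoop, lid from where it was at the start of the episode above 0.04 m).
Of tin1, tin2, tin3, tin4 only 2 to 3 are there at a start; the rules pass over those that are not, and their reading is None.
At some moment in a run one of tin1, tin2, tin3, tin4 may be knocked a few centimetres aside while the robot is not near it.
It also fails if it takes over 210 s, if anything falls off the work surface, if the arm or the gripper's body presses on something with over 40 N, if the wrist force passes 120 N, or if a joint passes its speed limit or range.

ROBOT

A 6-joint arm with a two-finger parallel gripper is mounted at the origin on the work surface. World frame = base frame: x ahead of the robot, y to its left, z up, the work surface at z = 0. Lengths are in m, angles in degrees, forces in N, time in s.
With the tool pointing down it reaches from about 0.2 to 0.875 m from the base axis. Payload 3.4 kg.
Tool frame: the origin (TCP) lies between the finger pads; the fingertips stand 8 mm ahead of it and the grasp point (between the pads) lies 11 mm behind it (tip_extent is the distance from the TCP to the fingertips, in m); z points along the fingers, y is the line along which they close (so a half turn about z gives the same grasp; the last joint's range is limited). The gripper opens to 94 mm and grips with 3 to 60 N. Pads are 16 mm wide; open, the fingers measure 119 mm over their backs; the gripper's body (75 mm by 177 mm) begins 78 mm behind the grasp point.
Start: joints at [-71.161, 15.808, 86.224, -0, 77.962, -6.933], TCP at [0.25, -0.518, 0.182] pointing down, gripper open.
Joint ranges: [-165.64, 165.64], [-43.16, 119.46], [12.63, 154.43], [-67.54, 247.53], [6.08, 155.33], [-154.97, 154.97]. Speed limits (degrees/s): [147.25, 147.25, 180, 180, 180, 180].

INTERFACE

Orientations are given as a 3x3 rotation matrix whose columns are the frame's x, y, z axes.
In Python, from bench import observe, get_image, job_done, look_for, outline_of, mark_of, tip_extent gives the robot as it stands. The module is installed in compiled form; this text tells all that it offers.
- The arm moves only by the shell command python3 -m crank 'ROWS'. ROWS is JSON, one flat list of numbers, 7 for each row, row after row: the turn, a rotation vector about the tool's x, y, z in rad, then the shift along the tool's x, y, z in cm, then the finger opening in cm, from 0 to 9.4. In form: [wx, wy, wz, tx, ty, tz, claw, wx, wy, wz, tx, ty, tz, claw, ...]. A call has 1 to 20 rows; each row is the pose to reach, as a shift and turn from the pose commanded when the call began, along the tool's axes at that moment; what a row does not reach only later rows make up. A row lasts 1/12 s, in which the tool goes at most 41.7 mm and 7.16 degrees, less where a joint would pass 70% of its speed; a pose out of reach is approached as far as the arm can. A call with a gripper value outside its range is refused whole. The fingers move at their own pace and stop on an object; the grip force is fixed at half the most. Time passes only in rows, so rows that repeat a pose let the fingers close. It gives the time, the measured TCP pose, the force, the opening and the grip force at its end, in the units of the state.
- observe(): the state, without advancing time (a new reading comes with each control period).
- get_image(name): name is "scene" or "side" or "wrist"; returns a dict with "img" (420x560x3 uint8, red, green, blue), "fx", "fy", "cx", "cy" (pixels), "R" (3x3) and "t" (3): a world point X has camera coordinates R X + t; the wrist camera has in their place "mount" (4x4, takes a point from camera to tool coordinates, whose origin is the TCP and whose axes are the flange's). Camera axes: x right, y down, z forward; pixel columns grow to the right and rows downward; lengths in m; the calibration is good to about 2 mm. A picture is of the moment at which its call begins: read the wrist's pose just before it. There is no depth.
- job_done(): hands the job in; it is judged then, once.
Trained networks look in a picture, given as the dict that the camera call returned (one of the last four; its "shot" number tells which), for a name from the list of things; names that differ only in an ending like _2 or _b are one class to them, and where a whole thing is asked for, a point or a joint stands for the part that bears it (a point fixed in the world has none). Each returns a list of dicts, best first, with "p" (0 to 1); they miss things now and then, are a little off and sometimes report something else, mostly with a low value. They report only what shows in the picture. A call takes as long as a camera call. They do not tell look-alikes from the thing itself.
- look_for(picture, name): "bbox" ([left, top, width, height] in pixels, round what is visible of it).
- outline_of(picture, name): "pixels" (420x560 bool, what is visible of it) and "bbox" ([left, top, width, height] in pixels, round what is visible of it).
- mark_of(picture, name): "point" ([column, row] in pixels: a listed point, or the origin of a listed thing).
The state is a dict: "clock": time; "joint_pos": joint angles; "dq": joint speeds; "joint_torque": joint torques, N m; "tool_pos": TCP position; "eef_rot": TCP orientation; "ft_force": force on the tool from outside, world axes, zero at the start; "torque": the same for the moment, N m; "finger_gap": opening from 0.0 (shut) to 1.0 (fully open); "gripper_force": force on a finger pad.
Only numpy, scipy, OpenCV 4.12 (cv2) and the standard library are available. Lean on these libraries where they do the work, as an engineer would, in place of code of your own. Each camera call takes 0.05 s, during which the arm holds its last target. There are 200 camera calls.

## Working session

There is one attempt and no reset: what is moved stays moved. The work goes in short steps, Python scripts to look and compute and a shell command to move; the robot and the scene stay as the last step left them, time stands still between calls to the robot, and variables do not carry over. Pictures are saved under pics/ and viewed, at most 14 in all, crops included, and the job is handed in when it is done.

```bash
mkdir -p pics; cat > h.py <<'E'
import numpy as np, cv2
from bench import *
def ray(p,uv):
    d=np.array([(uv[0]-p["cx"])/p["fx"],(uv[1]-p["cy"])/p["fy"],1.])
    if "R" in p: R=np.array(p["R"]);t=np.array(p["t"]); return -R.T@t, R.T@d
    o=p["state"];M=np.array(p["mount"]);E=np.array(o["eef_rot"]);T=np.array(o["tool_pos"])
    return E@M[:3,3]+T, E@(M[:3,:3]@d)
def at(p,uv,z):
    c,d=ray(p,uv); return c+d*(z-c[2])/d[2]
def shot(n):
    o=observe(); p=get_image(n); p["state"]=o; return p
def proj(p,X):
    X=np.array(X,float)
    if "R" in p: c=np.array(p["R"])@X+np.array(p["t"])
    else:
        o=p["state"];M=np.array(p["mount"]);y=np.array(o["eef_rot"]).T@(X-np.array(o["tool_pos"]));c=M[:3,:3].T@(y-M[:3,3])
    return np.array([p["fx"]*c[0]/c[2]+p["cx"],p["fy"]*c[1]/c[2]+p["cy"]])
def save(p,f): cv2.imwrite("pics/"+f+".png",cv2.cvtColor(p["img"],cv2.COLOR_RGB2BGR))
E
python3 - <<'E'
from h import *
o=observe();print({k:np.round(v,3).tolist() for k,v in o.items()})
for n in ("scene","side","wrist"):
    p=shot(n);save(p,n+"0")
    for t,z in [("tin1_mid",.025),("settler",0),("board",0),("strength_top",.1045),("pointer_mark",.06),("start_top",.068)]:
        for m in mark_of(p,t)[:5]: print(n,t,round(m["p"],2),np.round(m["point"]),np.round(at(p,m["point"],z),3))
E
```

```text
{'clock': 0.0, 'joint_pos': [-71.16, 15.848, 86.293, 0.001, 77.962, -6.932], 'dq': [0.07, 0.061, -0.034, -0.134, 0.005, -0.041], 'joint_torque': [0.001, -40.458, -23.723, 0.07, 0.034, -0.0], 'tool_pos': [0.25, -0.517, 0.181], 'eef_rot': [[0.901, 0.435, -0.001], [0.435, -0.901, 0.002], [0.0, -0.002, -1.0]], 'ft_force': [-0.614, -0.407, -0.292], 'torque': [0.016, 0.001, -0.001], 'gripper_force': 0.0, 'finger_gap': 1.001}
scene tin1_mid 0.63 [353. 195.] [0.545 0.285 0.025]
scene settler 0.82 [261. 230.] [0.507 0.031 0.   ]
scene settler 0.65 [242. 272.] [ 0.589 -0.066  0.   ]
scene board 0.56 [120. 290.] [ 0.495 -0.331  0.   ]
scene strength_top 0.69 [364. 159.] [0.509 0.33  0.105]
scene strength_top 0.64 [286. 243.] [0.624 0.031 0.105]
scene strength_top 0.47 [257. 228.] [ 0.559 -0.007  0.105]
scene strength_top 0.16 [282. 344.] [ 0.813 -0.092  0.105]
scene pointer_mark 0.58 [318. 250.] [0.654 0.099 0.06 ]
scene start_top 0.52 [240. 271.] [ 0.618 -0.082  0.068]
side tin1_mid 0.74 [224. 286.] [0.537 0.281 0.025]
side board 0.82 [374. 175.] [ 0.483 -0.323  0.   ]
side strength_top 0.64 [267. 194.] [0.617 0.029 0.105]
side pointer_mark 0.57 [295. 178.] [ 0.624 -0.1    0.06 ]
side pointer_mark 0.38 [250. 175.] [ 0.736 -0.023  0.06 ]
side start_top 0.51 [294. 176.] [ 0.628 -0.101  0.068]
```

```bash
python3 -c "
import cv2,numpy as np
a=cv2.imread('pics/scene0.png');b=cv2.imread('pics/side0.png');cv2.imwrite('pics/both.png',cv2.resize(np.hstack([a,b]),(800,300)))"
```

```text
(no output)
```

View pics/scene0.png

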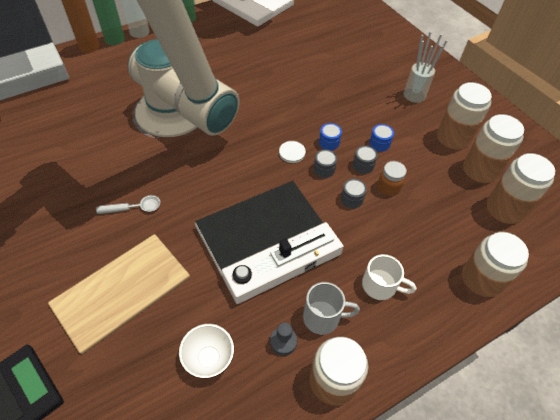

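View pics/side0.png

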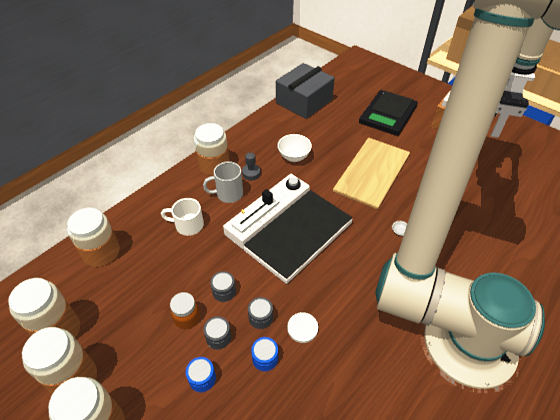

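The scene picture shows three dark tins at about (325,163), (365,159) and (354,194). Look-alikes are blue tins (330,136) and (381,138), the amber jar (394,178), the lid (292,152) and the tamper (284,340), none of which I want. The board is at (120,290) and the table at (265,240), with its pointer near (317,252).

```bash
cat > m.py <<'E'
from h import *
def blob(mask,near):
    n,l,s,c=cv2.connectedComponentsWithStats(mask.astype(np.uint8),connectivity=4)
    k=l[near[1],near[0]]
    if k==0: k=1+np.argmin([np.hypot(*(c[i]-near)) if s[i,4]>20 else 1e9 for i in range(1,n)])
    return l==k,c[k]
def rect(p,mask,z):
    mask=cv2.morphologyEx(mask.astype(np.uint8),cv2.MORPH_CLOSE,np.ones((5,5)))
    cs,_=cv2.findContours(mask,0,1);c=max(cs,key=cv2.contourArea)[:,0]
    P=np.array([at(p,u,z)[:2] for u in c],np.float32)*1000
    return cv2.minAreaRect(P)
E
python3 - <<'E'
from m import *
near={"scene":dict(tins=[(325,159),(365,155),(354,189)],deck=(250,220),board=(120,290)),
"side":dict(tins=[(222,280),(260,306),(216,326)],deck=(297,232),board=(374,175))}
for n in near:
    p=shot(n);I=p["img"].astype(int);mx=I.max(2);mn=I.min(2)
    print(n,[I[v,u].tolist() for u,v in near[n]["tins"]])
    for u in near[n]["tins"]:
        m,c=blob((mx-mn<25)&(mn>115),u); print(m.sum(),c.round(1),at(p,c,.05).round(4))
    m,_=blob((mx<62)&(mx-mn<15),near[n]["deck"]);print("deck",rect(p,m,.035))
    b=near[n]["board"]; print(I[b[1],b[0]])
    m,_=blob((I[...,0]>150)&(I[...,0]-I[...,2]>40),b);print("board",rect(p,m,.015))
    for i in range(1,5):print(i,[(round(q["p"],2),np.round(q["bbox"])) for q in look_for(p,f"tin{i}")])
p=shot("scene");save(dict(img=cv2.resize(p["img"][120:300,200:440],(800,600),interpolation=cv2.INTER_CUBIC)),"crop1")
E
```

```text
scene [[219, 218, 209], [216, 218, 206], [220, 220, 212]]
223 [325.8 157.1] [0.4188 0.2802 0.05  ]
217 [365.8 153.1] [0.4595 0.3833 0.05  ]
252 [354.6 187.2] [0.54   0.2875 0.05  ]
deck ((524.9192504882812, 27.237274169921875), (274.3335266113281, 188.97689819335938), 88.29679107666016)
[223 188 133]
board ((497.96826171875, -327.6451416015625), (151.0089111328125, 278.79638671875), 11.171605110168457)
1 [(0.89, array([353., 145.,  27.,  29.])), (0.76, array([343., 180.,  23.,  27.])), (0.72, array([314., 150.,  25.,  28.])), (0.66, array([320., 124.,  22.,  26.])), (0.62, array([372., 121.,  24.,  31.]))]
2 [(0.89, array([353., 145.,  27.,  29.])), (0.76, array([343., 180.,  23.,  27.])), (0.72, array([314., 150.,  25.,  28.])), (0.66, array([320., 124.,  22.,  26.])), (0.62, array([372., 121.,  24.,  31.]))]
3 [(0.89, array([353., 145.,  27.,  29.])), (0.76, array([343., 180.,  23.,  27.])), (0.72, array([314., 150.,  25.,  28.])), (0.66, array([320., 124.,  22.,  26.])), (0.62, array([372., 121.,  24.,  31.]))]
4 [(0.89, array([353., 145.,  27.,  29.])), (0.76, array([343., 180., 
[... 678 characters left out ...]
, array([251., 338.,  23.,  32.])), (0.83, array([210., 272.,  26.,  32.]))]
2 [(0.96, array([246., 299.,  26.,  33.])), (0.95, array([186., 360.,  28.,  32.])), (0.88, array([202., 318.,  29.,  29.])), (0.87, array([251., 338.,  23.,  32.])), (0.83, array([210., 272.,  26.,  32.]))]
3 [(0.96, array([246., 299.,  26.,  33.])), (0.95, array([186., 360.,  28.,  32.])), (0.88, array([202., 318.,  29.,  29.])), (0.87, array([251., 338.,  23.,  32.])), (0.83, array([210., 272.,  26.,  32.]))]
4 [(0.96, array([246., 299.,  26.,  33.])), (0.95, array([186., 360.,  28.,  32.])), (0.88, array([202., 318.,  29.,  29.])), (0.87, array([251., 338.,  23.,  32.])), (0.83, array([210., 272.,  26.,  32.]))]
```

View pics/crop1.png

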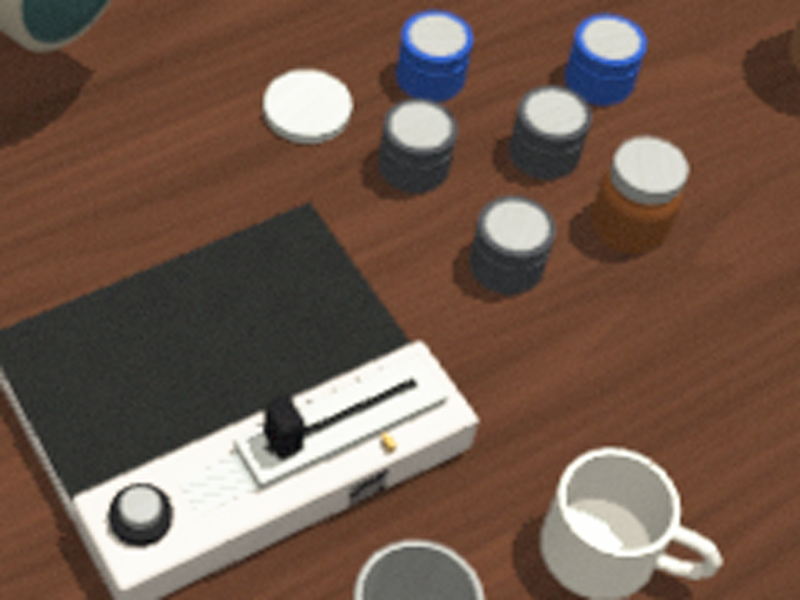

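The crop confirms the three dark tins and leaves out the blue pair. The pointer is at about (317,252) and the button at (242,271). Moving to hover by tin C at (0.539, 0.286), turning so the fingers close along world x.

```bash
python3 -m crank '[0,0,-1.1205,61,-59.8,-4,9.4, 0,0,-1.1205,61,-59.8,-4,9.4, 0,0,-1.1205,61,-59.8,-4,9.4, 0,0,-1.1205,61,-59.8,-4,9.4, 0,0,-1.1205,61,-59.8,-4,9.4, 0,0,-1.1205,61,-59.8,-4,9.4, 0,0,-1.1205,61,-59.8,-4,9.4, 0,0,-1.1205,61,-59.8,-4,9.4, 0,0,-1.1205,61,-59.8,-4,9.4, 0,0,-1.1205,61,-59.8,-4,9.4, 0,0,-1.1205,61,-59.8,-4,9.4, 0,0,-1.1205,61,-59.8,-4,9.4, 0,0,-1.1205,61,-59.8,-4,9.4, 0,0,-1.1205,61,-59.8,-4,9.4, 0,0,-1.1205,61,-59.8,-4,9.4, 0,0,-1.1205,61,-59.8,-4,9.4, 0,0,-1.1205,61,-59.8,-4,9.4, 0,0,-1.1205,61,-59.8,-4,9.4, 0,0,-1.1205,61,-59.8,-4,9.4, 0,0,-1.1205,61,-59.8,-4,9.4]'; python3 - <<'E'
from h import *
o=observe();print(np.round(o["eef_rot"],3).tolist(),np.round(o["tool_pos"],4))
p=shot("wrist");save(p,"w1")
for X in [(.418,.279,.05),(.4585,.382,.05),(.539,.286,.05),(.624,.099,.06)]: print(proj(p,X).round())
for m in mark_of(p,"tin1_mid"): print(round(m["p"],2),at(p,m["point"],.025).round(4))
E
```

```text
clock: 3.27
tool_pos: [0.5322, 0.2676, 0.2213]
eef_rot: [[-0.0, 1.0, 0.0], [1.0, 0.0, -0.0], [-0.0, 0.0, -1.0]]
ft_force: [0.6, -0.9, 0.8]
finger_gap: 1.0
gripper_force: 0.0
[[-0.0, 1.0, 0.0], [1.0, 0.0, -0.0], [-0.0, 0.0, -1.0]] [0.5322 0.2676 0.2213]
[188. 186.]
[216.  99.]
[284. 180.]
[345. 314.]
0.81 [0.5419 0.2837 0.025 ]
```

View pics/w1.png

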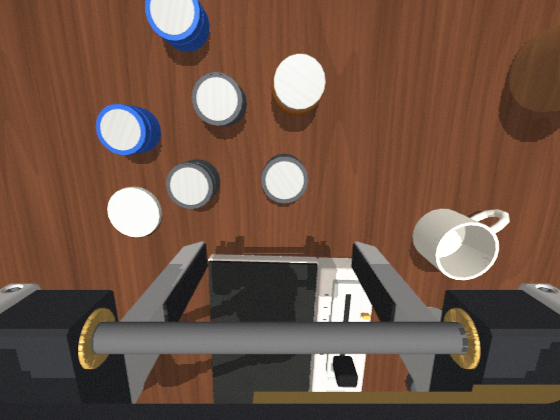

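Both camera estimates agree with the wrist view: dark tins at (190,186), (218,99) and (284,180), blue ones at (125,130) and (175,15). Picking tin C.

```bash
python3 -m crank '[0,0,0,1.8,0.7,0,9.4, 0,0,0,1.8,0.7,4,9.4, 0,0,0,1.8,0.7,8,9.4, 0,0,0,1.8,0.7,12,9.4, 0,0,0,1.8,0.7,16,9.4, 0,0,0,1.8,0.7,19,9.4, 0,0,0,1.8,0.7,20.3,9.4, 0,0,0,1.8,0.7,20.3,9.4, 0,0,0,1.8,0.7,20.3,5, 0,0,0,1.8,0.7,20.3,5, 0,0,0,1.8,0.7,20.3,5, 0,0,0,1.8,0.7,20.3,5, 0,0,0,1.8,0.7,20.3,5, 0,0,0,1.8,0.7,20.3,5, 0,0,0,1.8,0.7,20.3,5]'
```

```text
clock: 4.62
tool_pos: [0.5394, 0.2836, 0.0192]
eef_rot: [[0.0, 1.0, 0.001], [1.0, -0.0, 0.0], [0.0, 0.001, -1.0]]
ft_force: [-1.5, 0.0, 5.0]
finger_gap: 0.63
gripper_force: 30.0
```

```bash
python3 - <<'E'
from h import *
o=np.array([.502,.029]);a=np.radians(-1.65);R=np.array([[np.cos(a),-np.sin(a)],[np.sin(a),np.cos(a)]])
p=shot("scene")
for n,uv,z in [("ptr",(316.7,252.3),.06),("start",(242,271.5),.068),("strength",(285,240),.1045)]:
    X=at(p,uv,z);print(n,X.round(4),(R.T@(X[:2]-o)).round(4))
for y in(-.08,0,.08):print((o+R@[-.01,y]).round(4))
E
```

```text
ptr [0.6574 0.094  0.06  ] [0.1535 0.0695]
start [ 0.6211 -0.0793  0.068 ] [ 0.1222 -0.1048]
strength [0.6163 0.032  0.1045] [0.1141 0.0063]
[ 0.4897 -0.0507]
[0.492  0.0293]
[0.4943 0.1093]
```

```bash
python3 -m crank '[0,0,0,0,0,-4,5, 0,0,0,0,0,-8,5, 0,0,0,0,0,-12,5, 0,0,0,-33.4,-5,-12,5, 0,0,0,-33.4,-5,-12,5, 0,0,0,-33.4,-5,-12,5, 0,0,0,-33.4,-5,-12,5, 0,0,0,-33.4,-5,-12,5, 0,0,0,-33.4,-5,-12,5, 0,0,0,-33.4,-5,-12,5, 0,0,0,-33.4,-5,-12,5, 0,0,0,-33.4,-5,-12,5, 0,0,0,-33.4,-5,-12,5, 0,0,0,-33.4,-5,-8,5, 0,0,0,-33.4,-5,-5.5,5, 0,0,0,-33.4,-5,-4,5, 0,0,0,-33.4,-5,-3.6,5, 0,0,0,-33.4,-5,-3.6,5, 0,0,0,-33.4,-5,-3.6,5]'
```

```text
clock: 6.25
tool_pos: [0.4895, -0.0495, 0.0544]
eef_rot: [[-0.001, 1.0, 0.001], [1.0, 0.001, 0.0], [0.0, 0.001, -1.0]]
ft_force: [0.8, 0.7, -1.5]
finger_gap: 0.627
gripper_force: 30.0
```

```bash
python3 -m crank '[0,0,0,0,0,0,8, 0,0,0,0,0,0,8, 0,0,0,0,0,0,8, 0,0,0,0,0,-4,8, 0,0,0,0,0,-8,8, 0,0,0,0,0,-11,8, 0,0,0,32.8,-7.1,-11,8, 0,0,0,32.8,-7.1,-11,8, 0,0,0,32.8,-7.1,-11,8, 0,0,0,32.8,-7.1,-11,8, 0,0,0,32.8,-7.1,-11,8, 0,0,0,32.8,-7.1,-11,8, 0,0,0,32.8,-7.1,-11,8, 0,0,0,32.8,-7.1,-11,8, 0,0,0,32.8,-7.1,-11,8, 0,0,0,32.8,-7.1,-11,8, 0,0,0,32.8,-7.1,-11,8]'; python3 - <<'E'
from m import *
for n,us in (("scene",[(325,159),(365,155)]),("side",[(260,306),(216,326)])):
    p=shot(n);I=p["img"].astype(int);mx=I.max(2);mn=I.min(2)
    for u in us:
        m,c=blob((mx-mn<25)&(mn>115),u); print(m.sum(),c.round(1),at(p,c,.05).round(4))
p=shot("wrist");save(p,"w2")
for q in mark_of(p,"tin1_mid"): print(round(q["p"],2),at(p,q["point"],.025).round(4))
for q in mark_of(p,"lid"): print("lid",round(q["p"],2),at(p,q["point"],0).round(4))
E
```

```text
clock: 7.67
tool_pos: [0.418, 0.277, 0.1643]
eef_rot: [[-0.001, 1.0, 0.001], [1.0, 0.001, -0.001], [-0.001, 0.001, -1.0]]
ft_force: [-0.1, 0.1, 0.8]
finger_gap: 0.854
gripper_force: 0.0
225 [325.7 157.1] [0.4187 0.2801 0.05  ]
218 [365.9 153.1] [0.4594 0.3834 0.05  ]
336 [259.8 307.5] [0.4167 0.2769 0.05  ]
364 [215.9 327.6] [0.4577 0.3806 0.05  ]
lid 0.92 [0.3246 0.2305 0.    ]
```

View pics/w2.png

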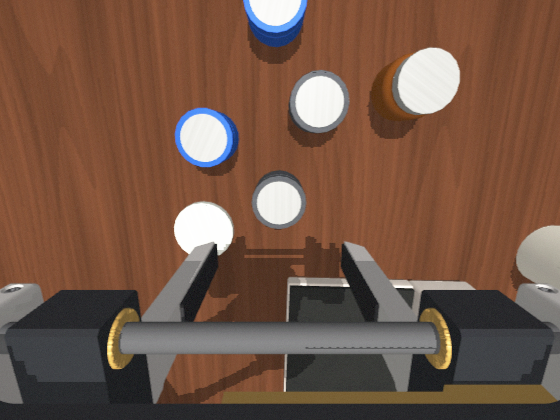

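Tin A at (278,200) is in line with the fingers, and the lid (203,228) is clear of them. Grasping.

```bash
python3 -m crank '[0,0,0,0.1,0,4,8, 0,0,0,0.1,0,8,8, 0,0,0,0.1,0,11,8, 0,0,0,0.1,0,13.5,8, 0,0,0,0.1,0,14.5,8, 0,0,0,0.1,0,14.5,8, 0,0,0,0.1,0,14.5,5, 0,0,0,0.1,0,14.5,5, 0,0,0,0.1,0,14.5,5, 0,0,0,0.1,0,14.5,5, 0,0,0,0.1,0,14.5,5]'
```

```text
clock: 8.83
tool_pos: [0.4188, 0.2787, 0.0204]
eef_rot: [[0.001, 1.0, 0.002], [1.0, -0.001, 0.001], [0.001, 0.002, -1.0]]
ft_force: [-0.0, -1.5, 4.8]
finger_gap: 0.627
gripper_force: 30.0
```

```bash
python3 -m crank '[0,0,0,0,0,-4,5, 0,0,0,0,0,-8,5, 0,0,0,0,0,-12,5, 0,0,0,-24.9,7.3,-12,5, 0,0,0,-24.9,7.3,-12,5, 0,0,0,-24.9,7.3,-12,5, 0,0,0,-24.9,7.3,-12,5, 0,0,0,-24.9,7.3,-12,5, 0,0,0,-24.9,7.3,-12,5, 0,0,0,-24.9,7.3,-12,5, 0,0,0,-24.9,7.3,-12,5, 0,0,0,-24.9,7.3,-8,5, 0,0,0,-24.9,7.3,-5.5,5, 0,0,0,-24.9,7.3,-4,5, 0,0,0,-24.9,7.3,-3.6,5, 0,0,0,-24.9,7.3,-3.6,5, 0,0,0,-24.9,7.3,-3.6,5]'
```

```text
clock: 10.25
tool_pos: [0.4904, 0.0309, 0.0552]
eef_rot: [[-0.001, 1.0, -0.0], [1.0, 0.001, 0.001], [0.001, -0.0, -1.0]]
ft_force: [-0.0, 0.4, -2.1]
finger_gap: 0.63
gripper_force: 30.0
```

```bash
python3 -m crank '[0,0,0,0,0,0,8, 0,0,0,0,0,0,8, 0,0,0,0,0,0,8, 0,0,0,0,0,-4,8, 0,0,0,0,0,-8,8, 0,0,0,0,0,-11,8, 0,0,0,35.1,-3.2,-11,8, 0,0,0,35.1,-3.2,-11,8, 0,0,0,35.1,-3.2,-11,8, 0,0,0,35.1,-3.2,-11,8, 0,0,0,35.1,-3.2,-11,8, 0,0,0,35.1,-3.2,-11,8, 0,0,0,35.1,-3.2,-11,8, 0,0,0,35.1,-3.2,-11,8, 0,0,0,35.1,-3.2,-11,8, 0,0,0,35.1,-3.2,-11,8, 0,0,0,35.1,-3.2,-11,8]'; python3 - <<'E'
from m import *
for n,us in (("scene",[(365,155)]),("side",[(216,326)])):
    p=shot(n);I=p["img"].astype(int);mx=I.max(2);mn=I.min(2);save(p,n+"3")
    for u in us:
        m,c=blob((mx-mn<25)&(mn>115),u); print(m.sum(),c.round(1),at(p,c,.05).round(4))
    for q in look_for(p,"tin1")[:6]: print(round(q["p"],2),np.round(q["bbox"]))
p=shot("wrist");save(p,"w3")
for q in mark_of(p,"tin1_mid"): print(round(q["p"],2),at(p,q["point"],.025).round(4))
for q in mark_of(p,"jar"): print("jar",round(q["p"],2),at(p,q["point"],0).round(4))
E
```

```text
clock: 11.67
tool_pos: [0.4586, 0.3811, 0.1649]
eef_rot: [[-0.002, 1.0, -0.0], [1.0, 0.002, -0.001], [-0.001, -0.0, -1.0]]
ft_force: [-0.8, -0.7, 0.2]
finger_gap: 0.854
gripper_force: 0.0
219 [365.9 153.1] [0.4594 0.3835 0.05  ]
0.9 [318. 123.  22.  30.]
0.88 [219. 211.  21.  31.]
0.79 [368. 123.  24.  30.]
0.66 [350. 145.  31.  31.]
0.62 [243. 194.  29.  34.]
363 [215.9 327.6] [0.4576 0.3806 0.05  ]
0.96 [188. 358.  28.  33.]
0.86 [290. 212.  24.  33.]
0.81 [202. 317.  31.  33.]
0.8 [254. 335.  22.  37.]
0.7 [311. 201.  21.  26.]
0.56 [0.4591 0.3835 0.025 ]
jar 0.88 [0.5559 0.3947 0.    ]
```

View pics/side3.png

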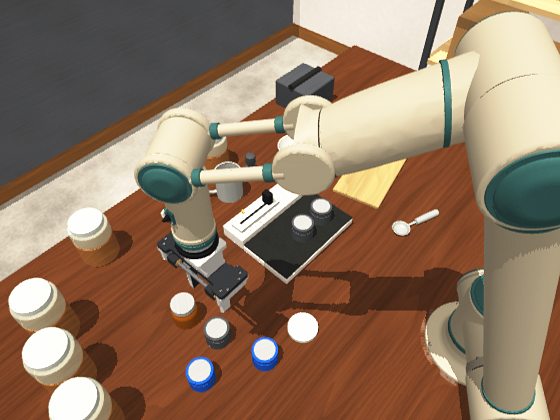

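Two tins stand upright on the deck at (302,225) and (320,208); tin B at (216,330) is untouched, and the jar is clear of the fingers. Grasping B.

```bash
python3 -m crank '[0,0,0,0.1,0,4,8, 0,0,0,0.1,0,8,8, 0,0,0,0.1,0,11,8, 0,0,0,0.1,0,13.5,8, 0,0,0,0.1,0,14.5,8, 0,0,0,0.1,0,14.5,8, 0,0,0,0.1,0,14.5,5, 0,0,0,0.1,0,14.5,5, 0,0,0,0.1,0,14.5,5, 0,0,0,0.1,0,14.5,5, 0,0,0,0.1,0,14.5,5]'
```

```text
clock: 12.93
tool_pos: [0.46, 0.3822, 0.022]
eef_rot: [[0.001, 1.0, 0.003], [1.0, -0.001, 0.002], [0.002, 0.003, -1.0]]
ft_force: [-0.6, 0.2, 6.4]
finger_gap: 0.62
gripper_force: 30.0
```

```bash
python3 -m crank '[0,0,0,0,0,-4,5, 0,0,0,0,0,-8,5, 0,0,0,0,0,-12,5, 0,0,0,-27.3,3.4,-12,5, 0,0,0,-27.3,3.4,-12,5, 0,0,0,-27.3,3.4,-12,5, 0,0,0,-27.3,3.4,-12,5, 0,0,0,-27.3,3.4,-12,5, 0,0,0,-27.3,3.4,-12,5, 0,0,0,-27.3,3.4,-12,5, 0,0,0,-27.3,3.4,-12,5, 0,0,0,-27.3,3.4,-8,5, 0,0,0,-27.3,3.4,-5.5,5, 0,0,0,-27.3,3.4,-4,5, 0,0,0,-27.3,3.4,-3.7,5, 0,0,0,-27.3,3.4,-3.7,5, 0,0,0,-27.3,3.4,-3.7,5]'
```

```text
clock: 14.35
tool_pos: [0.4933, 0.1089, 0.0576]
eef_rot: [[-0.0, 1.0, 0.001], [1.0, 0.0, 0.0], [0.0, 0.001, -1.0]]
ft_force: [0.7, -0.1, -1.4]
finger_gap: 0.631
gripper_force: 30.0
```

```bash
python3 -m crank '[0,0,0,0,0,0,8, 0,0,0,0,0,0,8, 0,0,0,0,0,0,8, 0,0,0,0,0,-4,8, 0,0,0,0,0,-8,8, 0,0,0,0,0,-12,8, 0,0,0,0,0,-16,8, 0,0,0,-16.9,14.2,-20,8, 0,0,0,-16.9,14.2,-20,8, 0,0,0,-16.9,14.2,-20,8, 0,0,0,-16.9,14.2,-20,8, 0,0,0,-16.9,14.2,-20,8, 0,0,0,-16.9,14.2,-20,8, 0,0,0,-16.9,14.2,-20,8, 0,0,0,-16.9,14.2,-20,8, 0,0,0,-16.9,14.2,-20,8]'; python3 - <<'E'
from m import *
p=shot("wrist");save(p,"w4");print(np.round(p["state"]["tool_pos"],4))
for t,z in [("tin1_mid",.06),("settler",0),("strength_top",.1045),("pointer_mark",.06),("start_top",.068)]:
    for q in mark_of(p,t): print(t,round(q["p"],2),np.round(q["point"]),at(p,q["point"],z).round(4))
E
```

```text
clock: 15.68
tool_pos: [0.6339, -0.0597, 0.2571]
eef_rot: [[0.0, 1.0, -0.001], [1.0, -0.0, 0.001], [0.001, -0.001, -1.0]]
ft_force: [0.1, 0.0, -0.9]
finger_gap: 0.852
gripper_force: 0.0
[ 0.6339 -0.0597  0.2571]
tin1_mid 0.91 [172. 181.] [ 0.4896 -0.0464  0.06  ]
settler 0.88 [190. 122.] [0.5032 0.0308 0.    ]
settler 0.75 [374. 191.] [ 0.7821 -0.0715  0.    ]
strength_top 0.74 [273. 122.] [0.6273 0.0279 0.1045]
pointer_mark 0.56 [294.  67.] [0.6527 0.0939 0.06  ]
start_top 0.52 [273. 210.] [ 0.6262 -0.0856  0.068 ]
start_top 0.51 [166. 120.] [0.4925 0.0323 0.068 ]
```

View pics/w4.png

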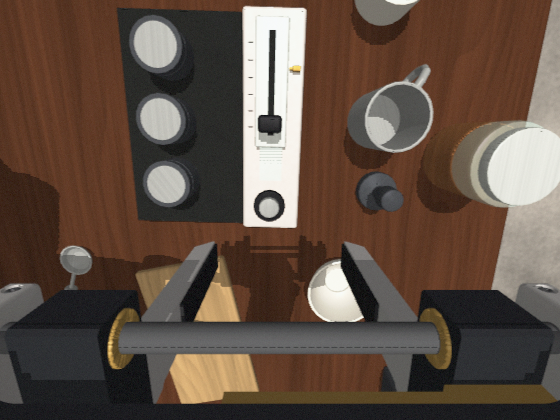

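All three tins are upright on the deck at (157,42), (162,118) and (168,184). The slider is at (270,124), the pointer at (295,69) and the button at (269,206).

```bash
python3 - <<'E'
from m import *
from scipy.optimize import least_squares
p=shot("wrist");I=p["img"].astype(int);mx=I.max(2);mn=I.min(2)
# refine blobs
yy=(I[...,0]>170)&(I[...,0]-I[...,2]>70);w=yy[55:85,280:310];v,u=np.nonzero(w);ptr=np.array([u.mean()+280,v.mean()+55]);print("ptr px",ptr,len(u))
f=lambda uv,z:at(p,uv,z)[:2]
corn=[((118,10),(-.08,.14),.035),((137,220),(-.08,-.14),.035),((243,7),(.08,.14),.05),((306,8),(.158,.14),.05),((298,227),(.158,-.14),.05),((243,222),(.08,-.14),.05),((269,206),(.1175,-.105),.068),((270,122),(.1175,0),.1045)]
def res(q):
    c,s=np.cos(q[2]),np.sin(q[2]);R=np.array([[c,-s],[s,c]])
    return np.concatenate([f(uv,z)-q[:2]-R@np.array(l) for uv,l,z in corn])
r=least_squares(res,[.5,.03,0],loss="soft_l1",f_scale=.003);q=r.x;print(q,res(q).reshape(-1,2).round(4).tolist())
c,s=np.cos(q[2]),np.sin(q[2]);R=np.array([[c,-s],[s,c]])
for n,uv,z in [("ptr",ptr,.06),("ptrtop",(295,67),.06),("t",(157,42),.085),("t",(162,118),.085),("t",(167,184),.085),("sl",(270,122),.1045)]:print(n,(R.T@(f(uv,z)-q[:2])).round(4))
S=shot("scene");X=at(S,(316.7,252.3),.06)[:2];print("scene ptr",R.T@(X-q[:2]))
for l in [(.1175,0),(.1175,-.105)]:print((q[:2]+R@np.array(l)).round(4))
print(R)
save(dict(img=cv2.resize(p["img"][40:140,230:330],(600,600),interpolation=cv2.INTER_CUBIC)),"w4c")
E
```

```text
ptr px [294.7173913   68.02173913] 46
[ 0.50746619  0.02781345 -0.02661596] [[0.0035, -0.0066], [-0.0, 0.0008], [0.0006, -0.0044], [-0.002, -0.0034], [0.0005, 0.0011], [-0.0006, 0.0065], [-0.0008, 0.0007], [-0.0004, 0.0034]]
ptr [0.1448 0.0687]
ptrtop [0.1451 0.0698]
t [-0.0121  0.0866]
t [-0.0129  0.0051]
t [-0.0128 -0.0747]
sl [0.1171 0.0034]
scene ptr [0.14814863 0.07017722]
[0.6249 0.0247]
[ 0.6221 -0.0803]
[[ 0.99964582  0.02661282]
 [-0.02661282  0.99964582]]
```

View pics/w4c.png

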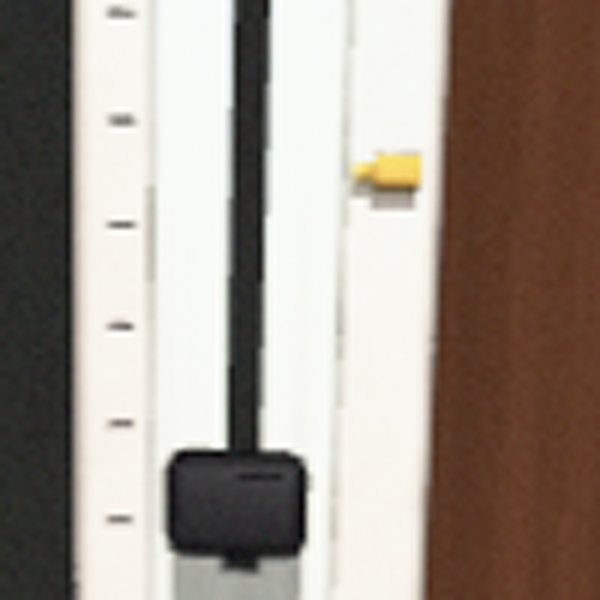

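```bash
python3 -m crank '[0,0,0,4,-0.9,0,6, 0,0,0,8.5,-0.9,0,6, 0,0,0,8.5,-0.9,4,6, 0,0,0,8.5,-0.9,8,6, 0,0,0,8.5,-0.9,12,6, 0,0,0,8.5,-0.9,15,6, 0,0,0,8.5,-0.9,17,6, 0,0,0,8.5,-0.9,17.4,6, 0,0,0,8.5,-0.9,17.4,6, 0,0,0,8.5,-0.9,17.4,2, 0,0,0,8.5,-0.9,17.4,2, 0,0,0,8.5,-0.9,17.4,2, 0,0,0,8.5,-0.9,17.4,2, 0,0,0,8.5,-0.9,17.4,2, 0,0,0,8.5,-0.9,17.4,2]'
```

```text
clock: 17.33
tool_pos: [0.6262, 0.0243, 0.0838]
eef_rot: [[0.001, 1.0, 0.001], [1.0, -0.001, -0.0], [-0.0, 0.001, -1.0]]
ft_force: [-0.4, -0.3, 0.2]
finger_gap: 0.251
gripper_force: 0.0
```

```bash
python3 -m crank '[0,0,0,0,0,0,1.8, 0,0,0,0,0,0,1.8, 0,0,0,0,0,0,1.8]'; python3 - <<'E'
from m import *
p=shot("scene");q=shot("side");save(dict(img=np.hstack([cv2.resize(p["img"][170:290,220:340],(400,400)),cv2.resize(q["img"][140:260,210:330],(400,400))])),"sl")
E
```

```text
clock: 17.58
tool_pos: [0.6258, 0.0243, 0.0831]
eef_rot: [[0.0, 1.0, 0.0], [1.0, -0.0, -0.0], [-0.0, 0.0, -1.0]]
ft_force: [0.0, -0.4, -0.1]
finger_gap: 0.191
gripper_force: 0.0
```

View pics/sl.png

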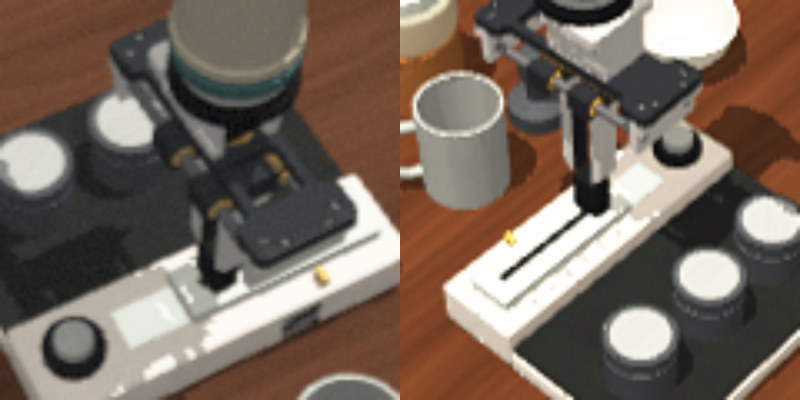

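```bash
python3 -m crank '[0,0,0,0,0,0,0.6, 0,0,0,0,0,0,0.6, 0,0,0,0,0,0,0.6, 0,0,0,0,0,0,0.6]'
```

```text
clock: 18.02
tool_pos: [0.6258, 0.0243, 0.0831]
eef_rot: [[0.0, 1.0, -0.0], [1.0, -0.0, -0.0], [-0.0, -0.0, -1.0]]
ft_force: [-0.0, 0.2, -0.8]
finger_gap: 0.066
gripper_force: 0.0
```

```bash
python3 -m crank '[0,0,0,0,0,0,5, 0,0,0,0,0,0,5, 0,0,0,0,0,0,5, 0,0,0,0,0,-4,5, 0,0,0,0,0,-8,5, 0,0,0,-6,0,-12,5, 0,0,0,-8,0,-12,5, 0,0,0,-8,0,-12,5, 0,0,0,-8,0,-12,5]'; python3 - <<'E'
from m import *
p=shot("wrist");q=shot("side");print(p["state"]["tool_pos"],[proj(p,(.626,.0243,z)).round() for z in (.0645,.083,.1045)])
for n,k in (("w",p),("s",q)):
  for t in mark_of(k,"strength_top"): print(n,round(t["p"],2),np.round(t["point"]),at(k,t["point"],.1045))
save(dict(img=np.hstack([cv2.resize(p["img"][20:220,170:370],(400,400)),cv2.resize(q["img"][140:260,210:330],(400,400))])),"sl2")
E
```

```text
clock: 18.77
tool_pos: [0.6266, -0.0582, 0.2046]
eef_rot: [[0.004, 1.0, 0.003], [1.0, -0.004, -0.001], [-0.001, 0.003, -1.0]]
ft_force: [-1.3, 0.4, 0.0]
finger_gap: 0.532
gripper_force: 0.0
[ 0.62657997 -0.0581717   0.20457525] [array([277., 127.]), array([277., 126.]), array([277., 126.])]
w 0.74 [275. 124.] [0.62370171 0.02646976 0.1045    ]
s 0.68 [301. 236.] [0.45401672 0.08099481 0.1045    ]
s 0.61 [250. 172.] [ 0.71155486 -0.00139468  0.1045    ]
s 0.42 [264. 193.] [0.6233596  0.03265718 0.1045    ]
s 0.18 [283. 250.] [0.46000891 0.14396539 0.1045    ]
```

View pics/sl2.png

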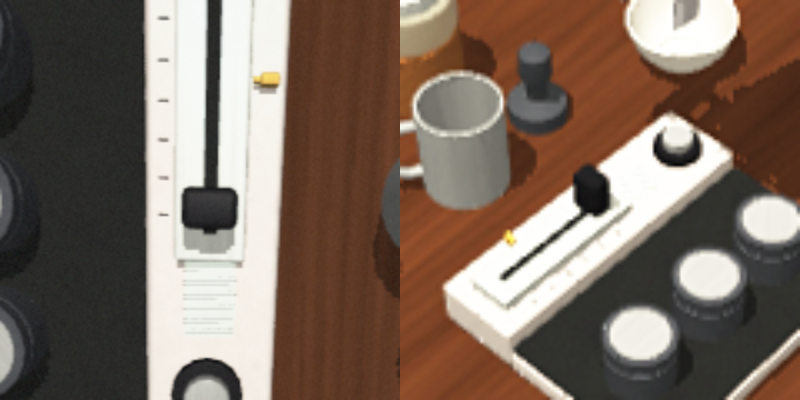

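```bash
python3 - <<'E'
from m import *
import bench
print("tip",tip_extent() if callable(tip_extent) else tip_extent)
q=shot("side");s=400/120
for z in (.0645,.075,.0831,.094,.1045): print(z,400+s*(proj(q,(.6258,.0243,z))[0]-210),s*(proj(q,(.6258,.0243,z))[1]-140))
p=shot("scene")
for z in (.0645,.075,.0831,.094,.1045): print(z,s*(proj(p,(.6258,.0243,z))-[220,170]))
E
```

```text
tip 0.008
0.0645 587.4224938467805 202.09626762672372
0.075 587.138323192057 193.7357305396128
0.0831 586.9166574713668 187.2141406147957
0.094 586.614940995564 178.3373908737077
0.1045 586.3205133077461 169.67508333927566
0.0645 [211.64977405 279.3654552 ]
0.075 [212.27301522 271.57050864]
0.0831 [212.76088418 265.4686773 ]
0.094 [213.42736498 257.13292781]
0.1045 [214.08045747 248.9646274 ]
```

```bash
python3 -m crank '[0,0,0,4,-0.2,0,5, 0,0,0,9.2,-0.2,0,5, 0,0,0,9.2,-0.2,0,5, 0,0,0,9.2,-0.2,4,5, 0,0,0,9.2,-0.2,8,5, 0,0,0,9.2,-0.2,11,5, 0,0,0,9.2,-0.2,12.5,5, 0,0,0,9.2,-0.2,12.5,5, 0,0,0,9.2,-0.2,12.5,1.5, 0,0,0,9.2,-0.2,12.5,1.5, 0,0,0,9.2,-0.2,12.5,1.5, 0,0,0,9.2,-0.2,12.5,1.5, 0,0,0,9.2,-0.2,12.5,1.5]'; python3 - <<'E'
from m import *
p=shot("scene");q=shot("side");save(dict(img=np.hstack([cv2.resize(p["img"][190:270,250:330],(400,400)),cv2.resize(q["img"][150:230,230:310],(400,400))])),"sl3")
E
```

```text
clock: 20.15
tool_pos: [0.6229, 0.0364, 0.0797]
eef_rot: [[0.0, 1.0, -0.001], [1.0, -0.0, 0.0], [0.0, -0.001, -1.0]]
ft_force: [-4.9, 1.6, 7.0]
finger_gap: 0.273
gripper_force: 30.0
```

View pics/sl3.png

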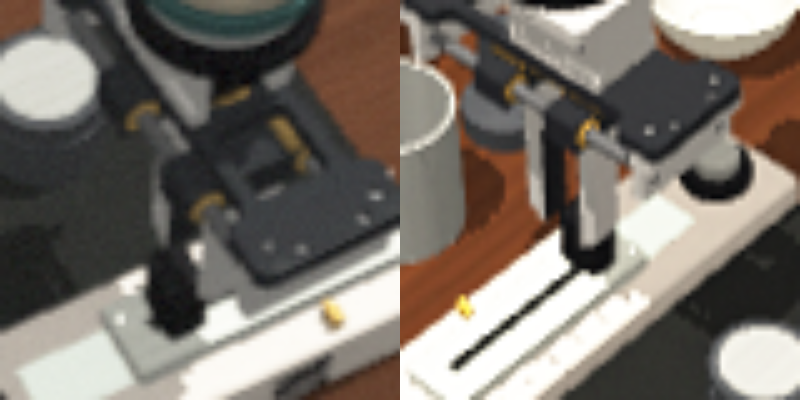

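Gripped the slider (gap 26 mm, 30 N). Sliding.

```bash
python3 -m crank '[0,0,0,1,0,0,1.5, 0,0,0,2,0,0,1.5, 0,0,0,3,0.1,0,1.5, 0,0,0,4,0.1,0,1.5, 0,0,0,5,0.1,0,1.5, 0,0,0,6,0.2,0,1.5, 0,0,0,6.6,0.2,0,1.5, 0,0,0,6.6,0.2,0,1.5, 0,0,0,6.6,0.2,0,1.5, 0,0,0,6.6,0.2,0,5, 0,0,0,6.6,0.2,0,5, 0,0,0,6.6,0.2,0,5, 0,0,0,6.6,0.2,-4,5, 0,0,0,6.6,0.2,-8,5, 0,0,0,2.6,0.2,-12,5, 0,0,0,-1.4,0.2,-14,5, 0,0,0,-5.4,0.2,-16,5, 0,0,0,-9.4,0.2,-16,5, 0,0,0,-9.4,0.2,-16,5, 0,0,0,-9.4,0.2,-16,5]'; python3 - <<'E'
from m import *
p=shot("wrist");print(p["state"]["tool_pos"])
for t,z in(("strength_top",.1045),("pointer_mark",.06)):
  for n,k in (("w",p),("scene",shot("scene")),("side",shot("side"))):
    for m in mark_of(k,t)[:3]: print(n,t,round(m["p"],2),np.round(m["point"],1),at(k,m["point"],z).round(4))
save(dict(img=cv2.resize(p["img"][0:240,110:390],(700,600),interpolation=cv2.INTER_CUBIC)),"w5")
E
```

```text
clock: 21.92
tool_pos: [0.6272, -0.0628, 0.2394]
eef_rot: [[0.006, 1.0, 0.004], [1.0, -0.006, -0.003], [-0.003, 0.004, -1.0]]
ft_force: [-1.0, 0.9, 0.5]
finger_gap: 0.529
gripper_force: 0.0
[ 0.62716102 -0.06276709  0.23936337]
w strength_top 0.77 [275.   50.9] [0.6251 0.0933 0.1045]
w strength_top 0.4 [380.6 118.1] [0.7382 0.0274 0.1045]
scene strength_top 0.54 [311.  229.7] [0.6216 0.0969 0.1045]
side strength_top 0.49 [250.2 206.8] [0.6181 0.0949 0.1045]Traceback (most recent call last):
  File "<stdin>", line 5, in <module>
ValueError: only the last four pictures can be asked about
```

```bash
cat > meas.py <<'E'
from m import *
def meas():
    p=shot("wrist");I=p["img"].astype(int);mx=I.max(2)
    c,_=ray(p,(280,210));print("cam",c.round(4))
    yy=(I[...,0]>150)&(I[...,0]-I[...,2]>60)&(I[...,1]-I[...,2]>35)&(mx>150)
    a=proj(p,(.654,.0935,.06)).astype(int);m,cc=blob(yy,a);print("ptr",m.sum(),cc.round(1),at(p,cc,.058).round(4))
    g=mark_of(p,"strength_top")[0];print("net",g["p"],at(p,g["point"],.1045).round(4))
    m,cc=blob(mx<55,tuple(np.round(g["point"]).astype(int)));v,u=np.nonzero(m)
    # take central columns 60%; rows extents
    uc=np.median(u);rows=[(v[u==k].min(),v[u==k].max()) for k in range(int(uc)-12,int(uc)+13) if (u==k).any()]
    print(m.sum(),u.min(),u.max(),rows[::4]);r=np.median(rows,axis=0)
    print("top far/near edge y",at(p,(uc,r[0]),.1045).round(4),at(p,(uc,r[1]),.1045).round(4))
    return p
E
python3 - <<'E'
from h import *
p=shot("wrist");c,_=ray(p,(280,210));print(c-p["state"]["tool_pos"],np.array(p["mount"]).round(3).tolist(),p["fy"])
E
python3 -c "from meas import *;meas()"
```

```text
[0.00059807 0.07781712 0.20190771] [[-0.001, -0.964, -0.266, 0.078], [1.0, -0.001, -0.0, 0.001], [0.0, -0.266, 0.964, -0.202], [0.0, 0.0, 0.0, 1.0]] 298.0579241008491
cam [0.6264 0.0213 0.4398]
ptr 50 [303.3  67.2] [0.6546 0.0934 0.058 ]
net 0.65 [0.6258 0.0931 0.1045]
783 266 290 [(np.int64(51), np.int64(68)), (np.int64(48), np.int64(73)), (np.int64(49), np.int64(136)), (np.int64(28), np.int64(136)), (np.int64(49), np.int64(74)), (np.int64(49), np.int64(74)), (np.int64(50), np.int64(67))]
top far/near edge y [0.6252 0.1015 0.1045] [0.6251 0.0782 0.1045]
```

```bash
python3 -m crank '[0,0,0,4,0,0,5, 0,0,0,7.2,0,0,5, 0,0,0,7.2,0,0,5, 0,0,0,7.2,0,0,5]'; python3 - <<'E'
from meas import *
p=meas();u,v=proj(p,(.63,.094,.08)).astype(int)
x0,y0=u-70,v-60;save(dict(img=cv2.resize(p["img"][y0:y0+120,x0:x0+140],(700,600),interpolation=cv2.INTER_CUBIC)),"w5");print(x0,y0)
for t in mark_of(p,"tin1_mid"):print(t["p"],at(p,t["point"],.06))
E
```

```text
clock: 22.8
tool_pos: [0.6257, 0.0159, 0.2382]
eef_rot: [[-0.003, 1.0, 0.0], [1.0, 0.003, -0.0], [-0.0, 0.0, -1.0]]
ft_force: [-0.2, -0.4, -0.1]
finger_gap: 0.532
gripper_force: 0.0
cam [0.6261 0.0938 0.4401]
ptr 45 [301.6 131.5] [0.6541 0.0932 0.058 ]
net 0.67 [0.6248 0.0919 0.1045]
651 267 290 [(np.int64(124), np.int64(138)), (np.int64(122), np.int64(139)), (np.int64(122), np.int64(194)), (np.int64(97), np.int64(180)), (np.int64(123), np.int64(139)), (np.int64(123), np.int64(139))]
top far/near edge y [0.625  0.1031 0.1045] [0.625  0.0853 0.1045]
212 70
```

View pics/w5.png

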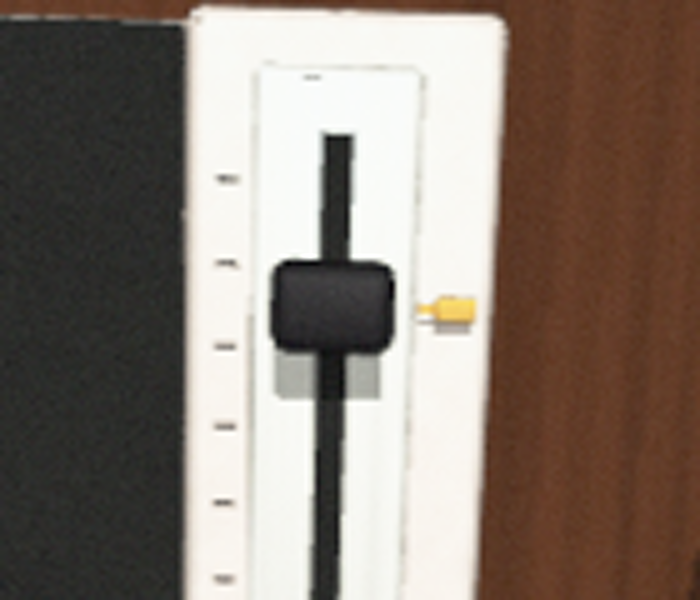

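The slider (rows 261–352, centre 306 in the crop) lines up with the pointer (309), within 1 mm. Moving over the button with closed fingers and checking the tins.

```bash
python3 -m crank '[0,0,0,-4,-0.3,0,0, 0,0,0,-8,-0.3,0,0, 0,0,0,-9.4,-0.3,0,0, 0,0,0,-9.4,-0.3,4,0, 0,0,0,-9.4,-0.3,8,0, 0,0,0,-9.4,-0.3,12,0, 0,0,0,-9.4,-0.3,15,0, 0,0,0,-9.4,-0.3,15.5,0, 0,0,0,-9.4,-0.3,15.5,0, 0,0,0,-9.4,-0.3,15.5,0]'; cat > tins.py <<'E'
from m import *
def tins(z,near):
  for n in("scene","side"):
    p=shot(n);I=p["img"].astype(int);mx=I.max(2);mn=I.min(2)
    for X in near:
        u=proj(p,(X[0],X[1],z)); m,c=blob((mx-mn<25)&(mn>115),tuple(u.astype(int))); print(n,m.sum(),c.round(1),at(p,c,z).round(4))
E
python3 -c "
from tins import *
tins(.085,[(.49,-.048),(.491,.031),(.494,.112)])"
```

```text
clock: 23.78
tool_pos: [0.624, -0.0805, 0.0845]
eef_rot: [[0.001, 1.0, 0.002], [1.0, -0.001, -0.001], [-0.001, 0.002, -1.0]]
ft_force: [0.2, -0.1, 1.6]
finger_gap: 0.005
gripper_force: 0.0
scene 28 [215.8 207.6] [ 0.4493 -0.058   0.085 ]
scene 136 [263.4 205.1] [0.4977 0.0441 0.085 ]
scene 283 [288.  192.8] [0.4948 0.1143 0.085 ]
side 211 [320.9 205.4] [ 0.4885 -0.0478  0.085 ]
side 235 [302.2 221.9] [0.4901 0.031  0.085 ]
side 259 [281.5 239.6] [0.493  0.1113 0.085 ]
```

```bash
python3 -m crank '[0,0,0,0,0,0.6,0, 0,0,0,0,0,1.0,0, 0,0,0,0,0,1.3,0, 0,0,0,0,0,1.5,0, 0,0,0,0,0,1.5,0, 0,0,0,0,0,1.5,0]'
```

```text
clock: 24.38
tool_pos: [0.6227, -0.0796, 0.068]
eef_rot: [[0.0, 1.0, -0.0], [1.0, -0.0, -0.0], [-0.0, -0.0, -1.0]]
ft_force: [-0.0, 0.6, -0.6]
finger_gap: 0.006
gripper_force: 0.0
```

No contact force yet, so the tips are higher than thought (which fits the missed slider grasp). Descending in small steps with a force watch.

```bash
python3 -m crank '[0,0,0,0,0,0.2,0, 0,0,0,0,0,0.4,0, 0,0,0,0,0,0.4,0]'; python3 - <<'E'
from h import *
q=shot("side");p=shot("scene");o=p["state"]["tool_pos"]
a=[proj(q,(o[0],o[1],o[2]-.008)),proj(p,(o[0],o[1],o[2]-.008))];print([((k-c)*6.667).round() for k,c in zip(a,([265,145],[215,225]))],o)
save(dict(img=np.hstack([cv2.resize(q["img"][145:205,265:325],(400,400)),cv2.resize(p["img"][225:285,215:275],(400,400))])),"b")
E
```

```text
clock: 24.63
tool_pos: [0.6225, -0.0796, 0.0637]
eef_rot: [[0.0, 1.0, -0.001], [1.0, -0.0, 0.0], [0.0, -0.001, -1.0]]
ft_force: [-0.8, 0.1, 0.6]
finger_gap: 0.004
gripper_force: 0.0
[array([172., 256.]), array([182., 331.])] [ 0.62257536 -0.07960517  0.06383213]
```

View pics/b.png

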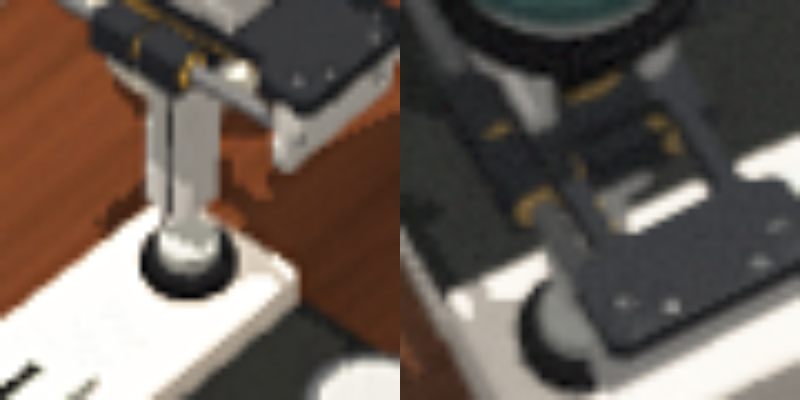

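The side crop shows the fingertips at row 225, well above the predicted 256. The tips are really about 19 mm higher, still just above the button. Continuing down.

```bash
python3 -m crank '[0,0,0,0,0,0.3,0, 0,0,0,0,0,0.6,0, 0,0,0,0,0,0.7,0, 0,0,0,0,0,0.7,0]'
```

```text
clock: 25.07
tool_pos: [0.6224, -0.0796, 0.0566]
eef_rot: [[0.001, 1.0, -0.001], [1.0, -0.001, 0.0], [0.0, -0.001, -1.0]]
ft_force: [-0.4, 0.1, -0.5]
finger_gap: 0.006
gripper_force: 0.0
```

```bash
python3 -m crank '[0,0,0,0,0,0.2,0, 0,0,0,0,0,0.4,0, 0,0,0,0,0,0.4,0, 0,0,0,0,0,0.4,0]'
```

```text
clock: 25.4
tool_pos: [0.6227, -0.0796, 0.053]
eef_rot: [[0.0, 1.0, -0.0], [1.0, -0.0, -0.0], [-0.0, -0.0, -1.0]]
ft_force: [0.2, 0.6, -0.2]
finger_gap: 0.007
gripper_force: 0.0
```

```bash
python3 -m crank '[0,0,0,0,0,0.2,0, 0,0,0,0,0,0.4,0, 0,0,0,0,0,0.4,0, 0,0,0,0,0,0.4,0]'
```

```text
clock: 25.73
tool_pos: [0.6228, -0.0797, 0.0491]
eef_rot: [[0.001, 1.0, 0.0], [1.0, -0.001, -0.0], [-0.0, 0.0, -1.0]]
ft_force: [-0.6, -1.0, -0.6]
finger_gap: 0.004
gripper_force: 0.0
```

```bash
python3 -m crank '[0,0,0,0,0,0.2,0, 0,0,0,0,0,0.3,0, 0,0,0,0,0,0.3,0, 0,0,0,0,0,0.3,0]'
```

```text
clock: 26.07
tool_pos: [0.6229, -0.0797, 0.0464]
eef_rot: [[0.0, 1.0, 0.0], [1.0, -0.0, -0.0], [-0.0, 0.0, -1.0]]
ft_force: [-0.5, 0.4, 2.9]
finger_gap: 0.001
gripper_force: 1.4
```

```bash
python3 - <<'E'
from h import *
q=shot("side");o=q["state"]["tool_pos"];print(np.round(o,4))
I=q["img"][145:205,265:325];I=cv2.resize(I,(600,600),interpolation=cv2.INTER_CUBIC)
for z in (.068,.062,.05):print(z,((proj(q,(.6221,-.0803,z))-[265,145])*10).round())
print("tip",((proj(q,(o[0],o[1],o[2]-.008))-[265,145])*10).round())
save(dict(img=I),"b2")
E
```

```text
[ 0.6229 -0.0797  0.0464]
0.068 [262. 355.]
0.062 [262. 369.]
0.05 [261. 398.]
tip [257. 425.]
```

View pics/b2.png

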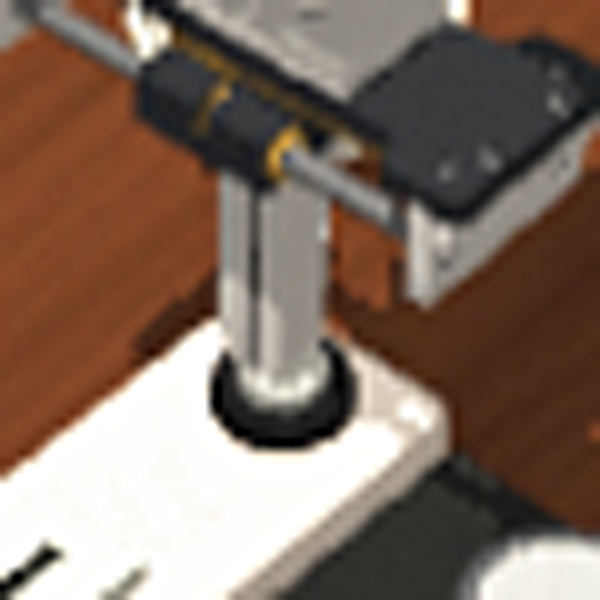

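The tips are now touching the button (grey column on the button at (280,370)). That was the last viewing. Pressing on.

```bash
python3 -m crank '[0,0,0,0,0,0.2,0, 0,0,0,0,0,0.4,0, 0,0,0,0,0,0.5,0, 0,0,0,0,0,0.5,0]'
```

```text
clock: 26.45
tool_pos: [0.623, -0.0797, 0.0428]
eef_rot: [[0.0, 1.0, 0.001], [1.0, -0.0, -0.0], [-0.0, 0.001, -1.0]]
ft_force: [-3.2, 0.4, 11.3]
finger_gap: 0.002
gripper_force: 5.7
```

```bash
python3 -m crank '[0,0,0,0,0,0.2,0, 0,0,0,0,0,0.2,0, 0,0,0,0,0,0.2,0]'
```

```text
clock: 26.7
tool_pos: [0.6231, -0.0797, 0.0426]
eef_rot: [[0.0, 1.0, 0.002], [1.0, -0.0, -0.001], [-0.001, 0.002, -1.0]]
ft_force: [-5.4, 0.6, 20.7]
finger_gap: 0.006
gripper_force: 10.1
```

Bottomed out at 20 N. Releasing, moving above the slider and waiting.

```bash
python3 -m crank '[0,0,0,0,0,-2,0, 0,0,0,0,0,-6,0, 0,0,0,0,0,-10,0, 0,0,0,0,0,-14,0, 0,0,0,0,0,-16,5, 0,0,0,4,0.3,-16,5, 0,0,0,8,0.3,-16,5, 0,0,0,12,0.3,-16,5, 0,0,0,16,0.3,-16,5, 0,0,0,17.5,0.3,-16,5, 0,0,0,17.5,0.3,-16,5, 0,0,0,17.5,0.3,-16,5, 0,0,0,17.5,0.3,-16,5, 0,0,0,17.5,0.3,-16,5, 0,0,0,17.5,0.3,-16,5, 0,0,0,17.5,0.3,-16,5, 0,0,0,17.5,0.3,-16,5, 0,0,0,17.5,0.3,-16,5, 0,0,0,17.5,0.3,-16,5, 0,0,0,17.5,0.3,-16,5]';python3 -c "
from tins import *
tins(.085,[(.489,-.048),(.490,.031),(.493,.112)])
for n in('scene','side'):
  k=shot(n)
  for m in mark_of(k,'strength_top')[:2]+mark_of(k,'start_top')[:2]: print(n,m['p'],at(k,m['point'],.1045),at(k,m['point'],.068))
"
```

```text
clock: 28.37
tool_pos: [0.6259, 0.0952, 0.1992]
eef_rot: [[0.001, 1.0, 0.0], [1.0, -0.001, -0.0], [-0.0, 0.0, -1.0]]
ft_force: [-0.1, 0.2, 0.1]
finger_gap: 0.534
gripper_force: 0.0
scene 301 [228.5 218.4] [ 0.4915 -0.0456  0.085 ]
scene 299 [258.4 205. ] [0.4919 0.0338 0.085 ]
scene 283 [288.  192.8] [0.4948 0.1143 0.085 ]
side 202 [320.8 205.3] [ 0.4889 -0.0479  0.085 ]
side 235 [302.2 221.9] [0.4901 0.031  0.085 ]
side 260 [281.5 239.6] [0.493  0.1112 0.085 ]
scene 0.59 [0.62773898 0.09588773 0.1045    ] [0.60971701 0.11146463 0.068     ]
scene 0.45 [ 0.63107702 -0.08770149  0.1045    ] [ 0.61319509 -0.07982678  0.068     ]
side 0.61 [0.62210215 0.09609836 0.1045    ] [0.6457452  0.07415852 0.068     ]
side 0.48 [0.46913623 0.15113221 0.1045    ] [0.48661065 0.13141171 0.068     ]
side 0.47 [ 0.59853624 -0.05878688  0.1045    ] [ 0.62122895 -0.08697276  0.068     ]
```

All still as it should be. Waiting about 11 s more.

```bash
python3 -m crank '[0,0,0,0,0,0,5, 0,0,0,0,0,0,5, 0,0,0,0,0,0,5, 0,0,0,0,0,0,5, 0,0,0,0,0,0,5, 0,0,0,0,0,0,5, 0,0,0,0,0,0,5, 0,0,0,0,0,0,5, 0,0,0,0,0,0,5, 0,0,0,0,0,0,5, 0,0,0,0,0,0,5, 0,0,0,0,0,0,5, 0,0,0,0,0,0,5, 0,0,0,0,0,0,5, 0,0,0,0,0,0,5, 0,0,0,0,0,0,5, 0,0,0,0,0,0,5, 0,0,0,0,0,0,5, 0,0,0,0,0,0,5, 0,0,0,0,0,0,5]' | head -1
python3 -m crank '[0,0,0,0,0,0,5, 0,0,0,0,0,0,5, 0,0,0,0,0,0,5, 0,0,0,0,0,0,5, 0,0,0,0,0,0,5, 0,0,0,0,0,0,5, 0,0,0,0,0,0,5, 0,0,0,0,0,0,5, 0,0,0,0,0,0,5, 0,0,0,0,0,0,5, 0,0,0,0,0,0,5, 0,0,0,0,0,0,5, 0,0,0,0,0,0,5, 0,0,0,0,0,0,5, 0,0,0,0,0,0,5, 0,0,0,0,0,0,5, 0,0,0,0,0,0,5, 0,0,0,0,0,0,5, 0,0,0,0,0,0,5, 0,0,0,0,0,0,5]' | head -1
python3 -m crank '[0,0,0,0,0,0,5, 0,0,0,0,0,0,5, 0,0,0,0,0,0,5, 0,0,0,0,0,0,5, 0,0,0,0,0,0,5, 0,0,0,0,0,0,5, 0,0,0,0,0,0,5, 0,0,0,0,0,0,5, 0,0,0,0,0,0,5, 0,0,0,0,0,0,5, 0,0,0,0,0,0,5, 0,0,0,0,0,0,5, 0,0,0,0,0,0,5, 0,0,0,0,0,0,5, 0,0,0,0,0,0,5, 0,0,0,0,0,0,5, 0,0,0,0,0,0,5, 0,0,0,0,0,0,5, 0,0,0,0,0,0,5, 0,0,0,0,0,0,5]' | head -1
python3 -m crank '[0,0,0,0,0,0,5, 0,0,0,0,0,0,5, 0,0,0,0,0,0,5, 0,0,0,0,0,0,5, 0,0,0,0,0,0,5, 0,0,0,0,0,0,5, 0,0,0,0,0,0,5, 0,0,0,0,0,0,5, 0,0,0,0,0,0,5, 0,0,0,0,0,0,5, 0,0,0,0,0,0,5, 0,0,0,0,0,0,5, 0,0,0,0,0,0,5, 0,0,0,0,0,0,5, 0,0,0,0,0,0,5, 0,0,0,0,0,0,5, 0,0,0,0,0,0,5, 0,0,0,0,0,0,5, 0,0,0,0,0,0,5, 0,0,0,0,0,0,5]' | head -1
python3 -c "
from tins import *
tins(.085,[(.489,-.048),(.490,.031),(.493,.112)])
for n in('scene','side'):
  k=shot(n)
  for m in mark_of(k,'strength_top')[:2]: print(n,m['p'],at(k,m['point'],.1045))
"
```

```text
clock: 30.43
clock: 32.1
clock: 33.77
clock: 35.43
scene 302 [228.5 218.4] [ 0.4914 -0.0457  0.085 ]
scene 298 [258.5 205.1] [0.492  0.0338 0.085 ]
scene 284 [288.1 192.8] [0.4948 0.1144 0.085 ]
side 202 [320.8 205.3] [ 0.4889 -0.0479  0.085 ]
side 235 [302.2 221.9] [0.4901 0.031  0.085 ]
side 260 [281.5 239.6] [0.493  0.1112 0.085 ]
scene 0.44 [0.61644404 0.0964814  0.1045    ]
scene 0.24 [ 0.80737577 -0.08806343  0.1045    ]
side 0.71 [0.62135772 0.10110484 0.1045    ]
```

```bash
python3 -m crank '[0,0,0,0,0,0,5, 0,0,0,0,0,0,5, 0,0,0,0,0,0,5, 0,0,0,0,0,0,5, 0,0,0,0,0,0,5, 0,0,0,0,0,0,5, 0,0,0,0,0,0,5, 0,0,0,0,0,0,5, 0,0,0,0,0,0,5, 0,0,0,0,0,0,5, 0,0,0,0,0,0,5, 0,0,0,0,0,0,5, 0,0,0,0,0,0,5, 0,0,0,0,0,0,5, 0,0,0,0,0,0,5, 0,0,0,0,0,0,5, 0,0,0,0,0,0,5, 0,0,0,0,0,0,5, 0,0,0,0,0,0,5, 0,0,0,0,0,0,5]' | head -1
python3 -m crank '[0,0,0,0,0,0,5, 0,0,0,0,0,0,5, 0,0,0,0,0,0,5, 0,0,0,0,0,0,5, 0,0,0,0,0,0,5, 0,0,0,0,0,0,5, 0,0,0,0,0,0,5, 0,0,0,0,0,0,5, 0,0,0,0,0,0,5, 0,0,0,0,0,0,5, 0,0,0,0,0,0,5, 0,0,0,0,0,0,5, 0,0,0,0,0,0,5, 0,0,0,0,0,0,5, 0,0,0,0,0,0,5, 0,0,0,0,0,0,5, 0,0,0,0,0,0,5, 0,0,0,0,0,0,5, 0,0,0,0,0,0,5, 0,0,0,0,0,0,5]' | head -1
python3 -m crank '[0,0,0,0,0,4,5, 0,0,0,0,0,8,5, 0,0,0,0,0,11,5, 0,0,0,0,0,13,5, 0,0,0,0,0,13.9,5, 0,0,0,0,0,13.9,5, 0,0,0,0,0,13.9,1.5, 0,0,0,0,0,13.9,1.5, 0,0,0,0,0,13.9,1.5, 0,0,0,0,0,13.9,1.5, 0,0,0,0,0,13.9,1.5]'
```

```text
clock: 37.4
clock: 39.07
clock: 39.98
tool_pos: [0.6246, 0.0954, 0.0618]
eef_rot: [[0.001, 1.0, -0.001], [1.0, -0.001, 0.0], [0.0, -0.001, -1.0]]
ft_force: [-3.7, -0.7, 5.3]
finger_gap: 0.302
gripper_force: 30.0
```

```bash
python3 -m crank '[0,0,0,-1,0,0,1.5, 0,0,0,-2,-0.1,0,1.5, 0,0,0,-3,-0.1,0,1.5, 0,0,0,-4,-0.1,0,1.5, 0,0,0,-5,-0.1,0,1.5, 0,0,0,-6,-0.2,0,1.5, 0,0,0,-6.5,-0.2,0,1.5, 0,0,0,-6.8,-0.2,0,1.5, 0,0,0,-6.8,-0.2,0,1.5, 0,0,0,-6.8,-0.2,0,1.5]'
```

```text
clock: 40.82
tool_pos: [0.6227, 0.0264, 0.0618]
eef_rot: [[0.001, 1.0, -0.001], [1.0, -0.001, -0.001], [-0.001, -0.001, -1.0]]
ft_force: [-5.3, -0.7, 7.4]
finger_gap: 0.293
gripper_force: 30.0
```

Not yet against the stop (no y force); nudging a little further.

```bash
python3 -m crank '[0,0,0,-0.2,0,0,1.5, 0,0,0,-0.4,0,0,1.5, 0,0,0,-0.4,0,0,1.5, 0,0,0,-0.4,0,0,1.5]'
```

```text
clock: 41.15
tool_pos: [0.6227, 0.0251, 0.0618]
eef_rot: [[0.002, 1.0, -0.001], [1.0, -0.002, 0.003], [0.003, -0.001, -1.0]]
ft_force: [-4.6, 4.7, 6.8]
finger_gap: 0.296
gripper_force: 30.0
```

```bash
python3 -m crank '[0,0,0,0,0,0,8, 0,0,0,0,0,0,8, 0,0,0,0,0,0,8, 0,0,0,0,0,-4,8, 0,0,0,0,0,-8,8, 0,0,0,0,0,-12,8, 0,0,0,-4,-4,-12,8, 0,0,0,-7.2,-13.3,-12,8, 0,0,0,-7.2,-13.3,-12,8, 0,0,0,-7.2,-13.3,-12,8, 0,0,0,-7.2,-13.3,-12,8, 0,0,0,-7.2,-13.3,-12,8]';python3 -c "
from tins import *
for n in('scene','side'):
  k=shot(n)
  for m in mark_of(k,'strength_top')[:3]: print(n,m['p'],at(k,m['point'],.1045))
tins(.085,[(.489,-.048),(.490,.031),(.493,.112)])
"
```

```text
clock: 42.15
tool_pos: [0.4905, -0.0494, 0.1808]
eef_rot: [[0.002, 1.0, 0.002], [1.0, -0.002, -0.001], [-0.001, 0.002, -1.0]]
ft_force: [0.9, 0.3, 0.0]
finger_gap: 0.849
gripper_force: 0.0
scene 0.47 [0.62541254 0.01834025 0.1045    ]
side 0.66 [0.61586218 0.02009383 0.1045    ]
scene 321 [228.4 218.1] [ 0.4907 -0.0455  0.085 ]
scene 298 [258.5 205.1] [0.492  0.0338 0.085 ]
scene 283 [288.  192.8] [0.4948 0.1143 0.085 ]
side 212 [320.9 205.4] [ 0.4884 -0.0478  0.085 ]
side 235 [302.2 221.9] [0.4901 0.031  0.085 ]
side 260 [281.5 239.6] [0.493  0.1112 0.085 ]
```

```bash
python3 -m crank '[0,0,0,0.2,0,4,8, 0,0,0,0.2,0,8,8, 0,0,0,0.2,0,11,8, 0,0,0,0.2,0,13,8, 0,0,0,0.2,0,13.8,8, 0,0,0,0.2,0,13.8,8, 0,0,0,0.2,0,13.8,5, 0,0,0,0.2,0,13.8,5, 0,0,0,0.2,0,13.8,5, 0,0,0,0.2,0,13.8,5, 0,0,0,0.2,0,13.8,5]'
```

```text
clock: 43.37
tool_pos: [0.4916, -0.0468, 0.0435]
eef_rot: [[0.0, 1.0, 0.002], [1.0, -0.0, -0.001], [-0.001, 0.002, -1.0]]
ft_force: [-1.5, -0.5, 5.7]
finger_gap: 0.633
gripper_force: 30.0
```

```bash
python3 -m crank '[0,0,0,0,0,-4,5, 0,0,0,0,0,-8,5, 0,0,0,-36.3,2,-8,5, 0,0,0,-36.3,2,-8,5, 0,0,0,-36.3,2,-8,5, 0,0,0,-36.3,2,-8,5, 0,0,0,-36.3,2,-8,5, 0,0,0,-36.3,2,-8,5, 0,0,0,-36.3,2,-8,5, 0,0,0,-36.3,2,-8,5, 0,0,0,-36.3,2,-8,5, 0,0,0,-36.3,2,-8,5, 0,0,0,-36.3,2,-8,5, 0,0,0,-36.3,2,-4,5, 0,0,0,-36.3,2,-1,5, 0,0,0,-36.3,2,1,5, 0,0,0,-36.3,2,1.8,5, 0,0,0,-36.3,2,1.9,5, 0,0,0,-36.3,2,1.9,5]'
```

```text
clock: 44.95
tool_pos: [0.5108, -0.4082, 0.0236]
eef_rot: [[-0.001, 1.0, 0.0], [1.0, 0.001, 0.0], [0.0, 0.0, -1.0]]
ft_force: [-0.5, 0.4, -1.2]
finger_gap: 0.634
gripper_force: 30.0
```

```bash
python3 -m crank '[0,0,0,0,0,0,8, 0,0,0,0,0,0,8, 0,0,0,0,0,0,8, 0,0,0,0,0,-4,8, 0,0,0,0,0,-8,8, 0,0,0,0,0,-13,8, 0,0,0,44,-2,-13,8, 0,0,0,44,-2,-13,8, 0,0,0,44,-2,-13,8, 0,0,0,44,-2,-13,8, 0,0,0,44,-2,-13,8, 0,0,0,44,-2,-13,8, 0,0,0,44,-2,-13,8, 0,0,0,44,-2,-13,8, 0,0,0,44,-2,-13,8, 0,0,0,44,-2,-13,8, 0,0,0,44,-2,-13,8, 0,0,0,44,-2,-13,8, 0,0,0,44,-2,-13,8, 0,0,0,44,-2,-13,8]';python3 -c "
from tins import *
tins(.085,[(.490,.031),(.493,.112)])
tins(.065,[(.511,-.408)])
"
```

```text
clock: 46.62
tool_pos: [0.4912, 0.0298, 0.1535]
eef_rot: [[0.0, 1.0, 0.001], [1.0, -0.0, -0.001], [-0.001, 0.001, -1.0]]
ft_force: [-0.5, 0.6, -0.8]
finger_gap: 0.85
gripper_force: 0.0
scene 298 [258.5 205.1] [0.492  0.0338 0.085 ]
scene 283 [288.  192.8] [0.4948 0.1143 0.085 ]
side 235 [302.2 221.9] [0.4901 0.031  0.085 ]
side 260 [281.5 239.6] [0.493  0.1112 0.085 ]
scene 430 [ 80.  299.9] [ 0.5118 -0.4072  0.065 ]
side 144 [384.6 142.5] [ 0.5097 -0.4089  0.065 ]
```

Tin C stands at P1. Next, tin A.

```bash
python3 -m crank '[0,0,0,0.2,0,4,8, 0,0,0,0.2,0,8,8, 0,0,0,0.2,0,10,8, 0,0,0,0.2,0,11,8, 0,0,0,0.2,0,11,8, 0,0,0,0.2,0,11,8, 0,0,0,0.2,0,11,5, 0,0,0,0.2,0,11,5, 0,0,0,0.2,0,11,5, 0,0,0,0.2,0,11,5, 0,0,0,0.2,0,11,5]'
```

```text
clock: 47.73
tool_pos: [0.4916, 0.0322, 0.0441]
eef_rot: [[0.0, 1.0, 0.002], [1.0, -0.0, -0.0], [-0.0, 0.002, -1.0]]
ft_force: [-0.2, -0.8, 4.1]
finger_gap: 0.631
gripper_force: 30.0
```

```bash
python3 -m crank '[0,0,0,0,0,-4,5, 0,0,0,0,0,-8,5, 0,0,0,-35.8,0.3,-8,5, 0,0,0,-35.8,0.3,-8,5, 0,0,0,-35.8,0.3,-8,5, 0,0,0,-35.8,0.3,-8,5, 0,0,0,-35.8,0.3,-8,5, 0,0,0,-35.8,0.3,-8,5, 0,0,0,-35.8,0.3,-8,5, 0,0,0,-35.8,0.3,-8,5, 0,0,0,-35.8,0.3,-8,5, 0,0,0,-35.8,0.3,-8,5, 0,0,0,-35.8,0.3,-8,5, 0,0,0,-35.8,0.3,-4,5, 0,0,0,-35.8,0.3,-1,5, 0,0,0,-35.8,0.3,1,5, 0,0,0,-35.8,0.3,1.8,5, 0,0,0,-35.8,0.3,1.9,5, 0,0,0,-35.8,0.3,1.9,5]'
```

```text
clock: 49.32
tool_pos: [0.4937, -0.3241, 0.0243]
eef_rot: [[-0.001, 1.0, -0.0], [1.0, 0.001, 0.001], [0.001, -0.0, -1.0]]
ft_force: [0.5, -0.3, -1.6]
finger_gap: 0.634
gripper_force: 30.0
```

```bash
python3 -m crank '[0,0,0,0,0,0,8, 0,0,0,0,0,0,8, 0,0,0,0,0,0,8, 0,0,0,0,0,-4,8, 0,0,0,0,0,-8,8, 0,0,0,0,0,-13,8, 0,0,0,43.7,0,-13,8, 0,0,0,43.7,0,-13,8, 0,0,0,43.7,0,-13,8, 0,0,0,43.7,0,-13,8, 0,0,0,43.7,0,-13,8, 0,0,0,43.7,0,-13,8, 0,0,0,43.7,0,-13,8, 0,0,0,43.7,0,-13,8, 0,0,0,43.7,0,-13,8, 0,0,0,43.7,0,-13,8, 0,0,0,43.7,0,-13,8, 0,0,0,43.7,0,-13,8, 0,0,0,43.7,0,-13,8, 0,0,0,43.7,0,-13,8]';python3 -c "
from tins import *
tins(.085,[(.493,.112)])
tins(.065,[(.511,-.408),(.494,-.324)])
"
```

```text
clock: 50.98
tool_pos: [0.4939, 0.1107, 0.1544]
eef_rot: [[0.0, 1.0, 0.001], [1.0, -0.0, -0.001], [-0.001, 0.001, -1.0]]
ft_force: [0.5, 1.5, 0.1]
finger_gap: 0.852
gripper_force: 0.0
scene 283 [288.  192.8] [0.4948 0.1143 0.085 ]
side 260 [281.5 239.6] [0.493  0.1112 0.085 ]
scene 432 [ 80.  299.9] [ 0.5119 -0.4072  0.065 ]
scene 392 [115.9 276. ] [ 0.4948 -0.3231  0.065 ]
side 145 [384.6 142.4] [ 0.5099 -0.409   0.065 ]
side 158 [374.5 158.3] [ 0.4926 -0.325   0.065 ]
```

```bash
python3 -m crank '[0,0,0,0.2,0,4,8, 0,0,0,0.2,0,8,8, 0,0,0,0.2,0,10,8, 0,0,0,0.2,0,11,8, 0,0,0,0.2,0,11,8, 0,0,0,0.2,0,11,8, 0,0,0,0.2,0,11,5, 0,0,0,0.2,0,11,5, 0,0,0,0.2,0,11,5, 0,0,0,0.2,0,11,5, 0,0,0,0.2,0,11,5]'
```

```text
clock: 52.1
tool_pos: [0.4946, 0.1134, 0.0453]
eef_rot: [[0.0, 1.0, 0.002], [1.0, -0.0, -0.0], [-0.0, 0.002, -1.0]]
ft_force: [-0.2, -0.9, 6.5]
finger_gap: 0.631
gripper_force: 30.0
```

```bash
python3 -m crank '[0,0,0,0,0,-4,5, 0,0,0,0,0,-8,5, 0,0,0,-35.5,-1.6,-8,5, 0,0,0,-35.5,-1.6,-8,5, 0,0,0,-35.5,-1.6,-8,5, 0,0,0,-35.5,-1.6,-8,5, 0,0,0,-35.5,-1.6,-8,5, 0,0,0,-35.5,-1.6,-8,5, 0,0,0,-35.5,-1.6,-8,5, 0,0,0,-35.5,-1.6,-8,5, 0,0,0,-35.5,-1.6,-8,5, 0,0,0,-35.5,-1.6,-8,5, 0,0,0,-35.5,-1.6,-8,5, 0,0,0,-35.5,-1.6,-4,5, 0,0,0,-35.5,-1.6,-1,5, 0,0,0,-35.5,-1.6,1,5, 0,0,0,-35.5,-1.6,1.8,5, 0,0,0,-35.5,-1.6,1.9,5, 0,0,0,-35.5,-1.6,1.9,5]'
python3 -m crank '[0,0,0,0,0,0,8, 0,0,0,0,0,0,8, 0,0,0,0,0,0,8, 0,0,0,0,0,-4,8, 0,0,0,0,0,-8,8, 0,0,0,0,0,-13,8, 0,0,0,20,-8,-16,8, 0,0,0,20,-8,-16,8, 0,0,0,20,-8,-16,8, 0,0,0,20,-8,-16,8, 0,0,0,20,-8,-16,8, 0,0,0,20,-8,-16,8, 0,0,0,20,-8,-16,8, 0,0,0,20,-8,-16,8]';python3 -c "
from tins import *
tins(.065,[(.511,-.408),(.494,-.324),(.4785,-.242)])
for n in('scene','side'):
  k=shot(n)
  for t,z in (('strength_top',.1045),('start_top',.068)):
    for m in mark_of(k,t)[:2]: print(n,t,m['p'],at(k,m['point'],z))
  I=k['img'].astype(int);
"
```

```text
clock: 53.68
tool_pos: [0.4778, -0.2402, 0.0253]
eef_rot: [[-0.001, 1.0, -0.0], [1.0, 0.001, 0.001], [0.001, -0.0, -1.0]]
ft_force: [0.1, -1.5, -1.8]
finger_gap: 0.635
gripper_force: 30.0
clock: 54.85
tool_pos: [0.3985, -0.042, 0.1857]
eef_rot: [[-0.001, 1.0, 0.002], [1.0, 0.001, -0.002], [-0.002, 0.002, -1.0]]
ft_force: [0.9, 0.4, -0.2]
finger_gap: 0.85
gripper_force: 0.0
scene 436 [ 80. 300.] [ 0.5119 -0.4072  0.065 ]
scene 394 [115.9 276. ] [ 0.4948 -0.3231  0.065 ]
scene 355 [149.4 254.2] [ 0.479  -0.2397  0.065 ]
side 637 [370.6 146.8] [ 0.5318 -0.3621  0.065 ]
side 637 [370.6 146.8] [ 0.5318 -0.3621  0.065 ]
side 116 [361.4 175.7] [ 0.4799 -0.2353  0.065 ]
scene start_top 0.69 [ 0.61810487 -0.0796742   0.068     ]
side strength_top 0.67 [0.62197754 0.0219424  0.1045    ]
side strength_top 0.61 [ 0.45588033 -0.26502727  0.1045    ]
side start_top 0.59 [ 0.61880143 -0.08910158  0.068     ]
```

```bash
python3 -c "
from bench import *
print(job_done())"
```

```text
the job is handed in; nothing more can be done
None
```

I handed the job in with the three tins standing on the wooden board, the slider at its zero stop and the start button let go after its run; no verdict came back and the final check was by scene camera only, the arm hiding most of the board from the side camera.

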